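Press out a purple valve cap

TASK

Get a valve cap to match the purple handlebar grip: with the fingertips, gently press down the round purple plunger on top of the purple cap dispenser until its waiting cap rolls down into that dispenser's tray, then let the plunger spring back up and withdraw. Do not grasp, touch or pick up any cap, do not touch the other two dispensers, and leave everything else on the bench where it is.

Things in the scene. Friction and masses are not known exactly. Their poses are not given: they have to be found in the camera images.
- disp_purple: push dispenser for purple valve caps, fixed to the table: a clear hopper of purple caps, 66 x 56 mm, its grey top plate 100 mm high, a round purple plunger on top. Origin on the underside, on the plunger's vertical axis; z up; its -x side is the front, with a 20 mm wide ramp (x -30 to -75 mm) falling to an open white catch tray (inside x -79 to -115 mm, y +-18 mm, floor 4 mm high, walls 16 mm high)
- plunger_purple (a joint): purple plunger: 0 = up at rest, grows as it is pressed straight down, full stroke 0.016 m (hard stop). A spring returns it: about 1.2 N to start it moving, 4 N at 0.011, 5.2 N at full stroke, a little more when moved fast. It carries a small steel gate on the ramp that frees the waiting cap once pressed past about 0.008; held down for half a second the cap has rolled out
- plunger_purple_top (a point): centre of the flat top of the purple plunger's head, a disc of 36 mm diameter and 12 mm thick, 130 mm above the table when up
- cap_purple: loose purple plastic valve cap, a 10 mm diameter, 16 mm long cylinder lying along its y axis; origin at its middle. At the start it waits on the dispenser's ramp against the gate, 40 mm in front of the plunger axis, 28 mm high; in the tray its middle is 9 mm high
- disp_orange: push dispenser for orange valve caps, fixed to the table: a clear hopper of orange caps, 66 x 56 mm, its grey top plate 100 mm high, a round orange plunger on top. Origin on the underside, on the plunger's vertical axis; z up; its -x side is the front, with a 20 mm wide ramp (x -30 to -75 mm) falling to an open white catch tray (inside x -79 to -115 mm, y +-18 mm, floor 4 mm high, walls 16 mm high)
- plunger_orange (a joint): orange plunger: 0 = up at rest, grows as it is pressed straight down, full stroke 0.016 m (hard stop). A spring returns it: about 1.2 N to start it moving, 4 N at 0.011, 5.2 N at full stroke, a little more when moved fast. It carries a small steel gate on the ramp that frees the waiting cap once pressed past about 0.008; held down for half a second the cap has rolled out
- plunger_orange_top (a point): centre of the flat top of the orange plunger's head, a disc of 36 mm diameter and 12 mm thick, 130 mm above the table when up
- cap_orange: loose orange plastic valve cap, a 10 mm diameter, 16 mm long cylinder lying along its y axis; origin at its middle. At the start it waits on the dispenser's ramp against the gate, 40 mm in front of the plunger axis, 28 mm high; in the tray its middle is 9 mm high
- disp_teal: push dispenser for teal valve caps, fixed to the table: a clear hopper of teal caps, 66 x 56 mm, its grey top plate 100 mm high, a round teal plunger on top. Origin on the underside, on the plunger's vertical axis; z up; its -x side is the front, with a 20 mm wide ramp (x -30 to -75 mm) falling to an open white catch tray (inside x -79 to -115 mm, y +-18 mm, floor 4 mm high, walls 16 mm high)
- plunger_teal (a joint): teal plunger: 0 = up at rest, grows as it is pressed straight down, full stroke 0.016 m (hard stop). A spring returns it: about 1.2 N to start it moving, 4 N at 0.011, 5.2 N at full stroke, a little more when moved fast. It carries a small steel gate on the ramp that frees the waiting cap once pressed past about 0.008; held down for half a second the cap has rolled out
- plunger_teal_top (a point): centre of the flat top of the teal plunger's head, a disc of 36 mm diameter and 12 mm thick, 130 mm above the table when up
- cap_teal: loose teal plastic valve cap, a 10 mm diameter, 16 mm long cylinder lying along its y axis; origin at its middle. At the start it waits on the dispenser's ramp against the gate, 40 mm in front of the plunger axis, 28 mm high; in the tray its middle is 9 mm high
- socket_case: loose stainless socket set case 110 x 190 x 42 mm lying on an oak board 18 mm thick beyond the dispensers; origin centre of underside
- grip: loose purple silicone handlebar grip, 126 mm long (along y), 32 mm diameter, lying on top of the socket case; origin centre of underside
- bottle_cage: loose black plastic bottle cage lying on the oak board, 80 x 142 x 77 mm; origin centre of underside
- mini_pump: loose red aluminium mini pump lying on the oak board, 212 mm long (along y), 26 mm thick; origin centre of underside
- bell: loose silver bicycle bell standing on the table to the robot's left, 54 mm diameter, 42 mm high; origin centre of underside

How it is judged:
By the outcome, as a careful person would: the job done as asked, in the order asked, and still so for the second after the job is handed in, with the robot touching nothing.
It also fails if it takes over 32 s, if anything falls off the work surface, if the arm or the gripper's body presses on something with over 40 N, if the wrist force passes 120 N, or if a joint passes its speed limit or range.

ROBOT

A 7-joint arm with a two-finger parallel gripper is mounted at the origin on the work surface. World frame = base frame: x ahead of the robot, y to its left, z up, the work surface at z = 0. Lengths are in m, angles in rad, forces in N, time in s.
With the tool pointing down it reaches from about 0.425 to 0.875 m from the base axis. Payload 8.4 kg.
Tool frame: the origin (TCP) lies on the centre line of the jaws, within the pads' length; the fingertips stand 25 mm ahead of it and the grasp point (between the pads) lies 6 mm ahead of it; y points along the fingers, x is the direction in which the jaws open and shut, and the axes are right-handed (so a half turn about y gives the same grasp; the last joint's range is limited). The gripper opens to 87 mm and grips with 3 to 60 N. Pads are 19 mm wide; open, the fingers measure 117 mm over their backs; the gripper's body (75 mm by 190 mm) begins 51 mm behind the grasp point.
Start: joints at [1.179, 0.333, 0.04, 1.465, -0.013, 1.343, -0.059], TCP at [0.188, -0.622, 0.223] pointing down, gripper open.
Joint ranges: [-2.58, 2.58], [-0.38, 2.09], [-1.3, 1.39], [0.25, 2.4], [-1.5, 4.64], [0.08, 2.09], [-2.65, 2.65]. Speed limits (rad/s): [2.22, 2.22, 2.79, 2.79, 3.14, 3.14, 3.14].

INTERFACE

Orientations are given as a 3x3 rotation matrix whose columns are the frame's x, y, z axes.
In Python, from plant import * gives the robot as it stands. The module is installed in compiled form; this text tells all that it offers.
- The arm moves only by the tool carry_out, never from a script. Its argument "commands" is one flat list of numbers, 7 for each row, row after row: the turn, a rotation vector about the tool's x, y, z as a fraction of full scale, then the shift along the tool's x, y, z as a fraction of full scale, then the opening in per cent of the stroke, from 0 (shut) to 100 (fully open). A call has 1 to 10 rows; each row is the pose to reach, as a shift and turn from the pose commanded when the call began, along the tool's axes at that moment; what a row does not reach only later rows make up. Full scale, the value 1, is 250 mm for a shift and 90 degrees for a turn. A row lasts 1/12 s, in which the tool goes at most 41.7 mm and 7.16 degrees, less where a joint would pass 70% of its speed; a pose out of reach is approached as far as the arm can. A call with a number of a shift or a turn outside -1 to 1 is refused whole. A call with a gripper value outside its range is refused whole. The fingers move at their own pace and stop on an object; "newtons" is the grip in N (left out, the last holds). Time passes only in rows, so rows that repeat a pose let the fingers close. It gives the time, the measured TCP pose, the force and the opening at its end, in the units of the state.
- get_state(): the state, without advancing time (a new reading comes with each control period).
- capture(name): name is "scene" or "side" or "wrist"; returns (picture, depth): 400x640x3 uint8, red, green, blue; 400x640 float32, m along the optical axis (not along the pixel's ray), 0 where there is no reading.
- get_calibration(name): a dict with "camera_matrix" (3x3 intrinsics, pixels), "dist_coeffs" ([k1, k2, p1, p2, k3] as OpenCV has them; the pictures are not rectified), "rvec" (rotation vector, rad) and "tvec" (3), from world to camera coordinates, as OpenCV has them. Camera axes: x right, y down, z forward; pixel columns grow to the right and rows downward; lengths in m; the calibration is good to about 2 mm. A picture is of the moment at which its call begins: read the wrist's pose just before it. get_calibration takes no time and is no camera call; for the wrist camera it gives the pose at the moment of the call.
- finish_job(): hands the job in, once; it reports no verdict.
Trained networks look in the newest picture that a camera, given by its name, has taken for a name from the list of things; names that differ only in an ending like _2 or _b are one class to them, and where a whole thing is asked for, a point or a joint stands for the part that bears it (a point fixed in the world has none). Each returns a list of dicts, best first, with "p" (0 to 1); they miss things now and then, are a little off and sometimes report something else, mostly with a low value. They report only what shows in the picture. A call takes as long as a camera call.
- look_for(camera, thing): "rect" ([left, top, right, bottom] as shares, 0 to 1, of the picture: columns of its width, rows of its height, round what is visible of it).
The state is a dict: "clock": time; "joints": joint angles; "dq": joint speeds; "effort": joint torques, N m; "ee_pos": TCP position; "ee_rot": TCP orientation; "contact_force": force on the tool from outside, world axes, zero at the start; "moment": the same for the moment, N m; "finger_gap": finger opening in m.
Only numpy, scipy, OpenCV 4.12 (cv2) and the standard library are available. Lean on these libraries where they do the work, as an engineer would, in place of code of your own. Each camera call takes 0.05 s, during which the arm holds its last target. There are 200 camera calls.

## Working session

There is one attempt and no reset: what is moved stays moved. The work goes in short steps, Python scripts to look and compute and a tool call to move; the robot and the scene stay as the last step left them, time stands still between calls to the robot, and variables do not carry over. Pictures are saved under pics/ and viewed, about 8 in all and at most 12, crops included, and the job is handed in when it is done.

Besides the shell and the picture viewer there is one more tool, called after "Emit:" by a JSON object that holds its "op" and its "data", one argument or row to a line. carry_out: Moves the arm, as the interface text tells. Its arguments: {"type":"object","properties":{"commands":{"type":"array","items":{"type":"number"}},"newtons":{"type":"number"}},"required":["commands"]}

```bash
mkdir -p pics; cat > h.py <<'E'
from plant import *
import numpy as np, cv2
def cal(n):
    c=get_calibration(n); R=cv2.Rodrigues(np.array(c["rvec"],float))[0]
    return np.array(c["camera_matrix"],float),np.array(c["dist_coeffs"],float),R,np.array(c["tvec"],float).ravel()
def world(n,u,v,d,c=None):
    K,D,R,t=c or cal(n)
    p=cv2.undistortPoints(np.array([[[u,v]]],float),K,D)[0,0]
    return R.T@(np.array([p[0]*d,p[1]*d,d])-t)
def save(n,f):
    im,d=capture(n); cv2.imwrite("pics/"+f,im[:,:,::-1]); np.save("pics/"+n+".npy",d); return im,d
E
python3 - <<'E'
from h import *
s=get_state(); print(s["clock"],s["ee_pos"],np.round(s["ee_rot"],3).tolist(),s["contact_force"],s["finger_gap"])
ims=[]
for n in ("scene","side"):
    im,d=save(n,n+"0.png"); ims.append(im)
    for t in ("plunger_purple_top","plunger_orange_top","plunger_teal_top","disp_purple","cap_purple"):
        for r in look_for(n,t)[:2]:
            b=np.array(r["rect"])*[640,400,640,400]; u,v=(b[0]+b[2])/2,(b[1]+b[3])/2
            print(n,t,round(r["p"],2),b.round(),world(n,u,v,d[int(v),int(u)]).round(3))
cv2.imwrite("pics/both.png",cv2.resize(np.vstack(ims),(480,600))[:,:,::-1])
E
```

```text
0.0 [ 0.18746246 -0.62188914  0.2218823 ] [[0.289, -0.001, 0.957], [-0.957, 0.002, 0.289], [-0.002, -1.0, -0.0]] [-0.48373067 -0.00309074  0.39200927] 0.0873972702203951
scene plunger_purple_top 0.47 [243. 117. 259. 136.] [ 0.516 -0.177  0.122]
scene plunger_orange_top 0.49 [279. 156. 299. 171.] [ 0.562 -0.001  0.13 ]
scene plunger_orange_top 0.36 [245. 117. 258. 134.] [ 0.515 -0.177  0.126]
scene plunger_teal_top 0.53 [371. 178. 385. 195.] [0.492 0.178 0.129]
scene plunger_teal_top 0.5 [267. 249. 330. 307.] [0.733 0.193 0.089]
scene disp_purple 0.72 [239. 116. 297. 172.] [ 0.48  -0.163  0.061]
side plunger_purple_top 0.56 [319. 313. 363. 368.] [ 0.476 -0.202  0.1  ]
side plunger_orange_top 0.8 [318. 234. 336. 253.] [ 0.545 -0.019  0.128]
side plunger_orange_top 0.32 [268. 235. 345. 298.] [ 0.534  0.056 -0.002]
side plunger_teal_top 0.51 [250. 193. 270. 210.] [0.478 0.16  0.128]
side disp_purple 0.79 [283. 306. 374. 400.] [ 0.469 -0.172  0.028]
side disp_purple 0.35 [410. 275. 496. 371.] [ 0.698 -0.228  0.037]
side cap_purple 0.47 [322. 360. 332. 370.] [ 0.455 -0.193  0.03 ]
side cap_purple 0.41 [252. 194. 271. 207.] [0.48  0.16  0.129]
```

View pics/scene0.png

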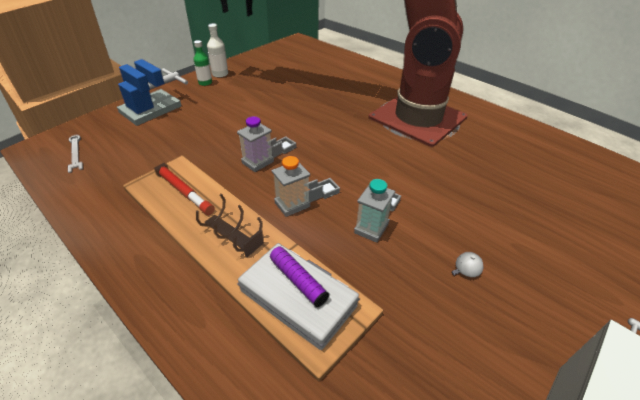

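View pics/side0.png

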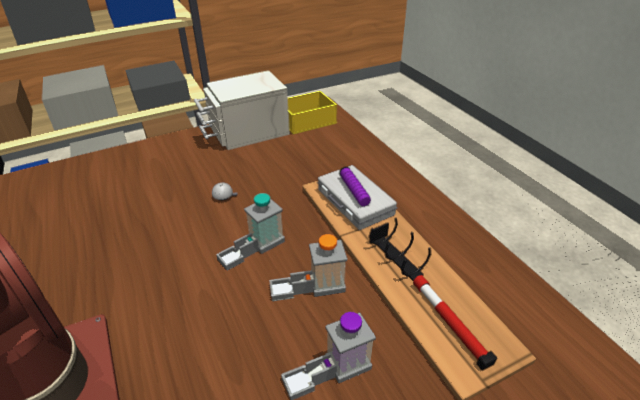

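```bash
cat >> h.py <<'E'
def cloud(n,mask,d):
    c=cal(n); K,D,R,t=c
    v,u=np.nonzero(mask&(d>0)); p=cv2.undistortPoints(np.stack([u,v],1).astype(float)[:,None],K,D)[:,0]
    z=d[v,u]; return (np.c_[p*z[:,None],z]-t)@R
E
python3 - <<'E'
from h import *
for n,bx in (("scene",{"purple":(238,112,268,140),"orange":(275,152,305,180),"teal":(362,174,395,202)}),("side",{"purple":(335,308,367,335),"orange":(312,230,345,256),"teal":(246,188,278,214)})):
    im=cv2.imread(f"pics/{n}0.png"); d=np.load(f"pics/{n}.npy"); hsv=cv2.cvtColor(im,cv2.COLOR_BGR2HSV)
    K,D,R,t=cal(n); print(n,"cam at",(-R.T@t).round(2))
    for k,(a,b,c,e) in bx.items():
        h={"purple":(135,150),"orange":(8,18),"teal":(78,95)}[k]
        m=np.zeros(d.shape,bool); m[b:e,a:c]=(((hsv[...,0]>=h[0])&(hsv[...,0]<=h[1])&(hsv[...,1]>170)))[b:e,a:c]
        P=cloud(n,m,d); T=P[P[:,2]>0.125]
        # ray-plane: image centroid of top-face ellipse at z=.13
        print(k,m.sum(),len(T),"min",T.min(0).round(3),"max",T.max(0).round(3),"mean",T.mean(0).round(3), "allmid",((P.min(0)+P.max(0))/2).round(3), P[:,2].min().round(3))
# tray / axis orientation: grey top plate of purple at z~.1, and white tray
d=np.load("pics/side.npy"); P=cloud("side",np.ones(d.shape,bool),d)
x=P[(abs(P[:,2]-.1)<.004)&(abs(P[:,0]-.51)<.08)&(abs(P[:,1]+.18)<.08)]
print(len(x),cv2.minAreaRect((x[:,:2]*1000).astype(np.float32)))
d=np.load("pics/scene.npy"); P=cloud("scene",np.ones(d.shape,bool),d)
x=P[(abs(P[:,2]-.1)<.004)&(abs(P[:,0]-.51)<.08)&(abs(P[:,1]+.18)<.08)]
print(len(x),cv2.minAreaRect((x[:,:2]*1000).astype(np.float32)))
E
```

```text
scene cam at [0.99 0.46 0.62]
purple 109 105 min [ 0.485 -0.202  0.125] max [ 0.519 -0.169  0.133] mean [ 0.504 -0.185  0.13 ] allmid [ 0.502 -0.186  0.127] 0.122
orange 194 164 min [ 0.535 -0.024  0.125] max [0.57  0.012 0.133] mean [ 0.555 -0.004  0.13 ] allmid [ 0.492 -0.072  0.066] -0.002
teal 177 163 min [0.473 0.16  0.125] max [0.504 0.192 0.133] mean [0.491 0.176 0.13 ] allmid [0.488 0.176 0.127] 0.122
side cam at [ 0.27 -0.55  0.71]
purple 340 321 min [ 0.48  -0.209  0.125] max [ 0.514 -0.175  0.131] mean [ 0.497 -0.193  0.128] allmid [ 0.497 -0.193  0.126] 0.122
orange 249 205 min [ 0.533 -0.028  0.125] max [0.567 0.007 0.132] mean [ 0.549 -0.012  0.129] allmid [0.584 0.053 0.065] -0.002
teal 148 125 min [0.467 0.154 0.125] max [0.499 0.184 0.132] mean [0.483 0.167 0.129] allmid [0.483 0.169 0.125] 0.118
824 ((497.76300048828125, -191.57666015625), (56.538177490234375, 67.47357177734375), 87.27352905273438)
293 ((501.8405456542969, -187.23092651367188), (57.2252311706543, 66.80056762695312), 89.02564239501953)
```

Emit:
{"op": "carry_out", "data": {
  "commands": [0, 0, 0, -0.08, 0, 0.1, 0, 0, 0, 0, -0.16, 0, 0.21, 0, 0, 0, 0, -0.24, 0, 0.315, 0, 0, 0, 0, -0.32, 0, 0.42, 0, 0, 0, 0, -0.4, 0, 0.525, 0, 0, 0, 0, -0.48, 0, 0.63, 0, 0, 0, 0, -0.56, 0, 0.735, 0, 0, 0, 0, -0.64, 0, 0.84, 0, 0, 0, 0, -0.64, 0, 0.84, 0, 0, 0, 0, -0.64, 0, 0.84, 0],
  "newtons": 10
}}

```text
clock: 1.43
ee_pos: [0.344, -0.407, 0.2232]
ee_rot: [[0.293, 0.001, 0.956], [-0.956, -0.0, 0.293], [0.001, -1.0, 0.0]]
contact_force: [-0.6, -1.2, -0.8]
finger_gap: 0.0285
```

Emit:
{"op": "carry_out", "data": {
  "commands": [0, 0, 0, -0.08, 0, 0.1, 0, 0, 0, 0, -0.16, 0, 0.21, 0, 0, 0, 0, -0.24, 0, 0.315, 0, 0, 0, 0, -0.32, 0, 0.42, 0, 0, 0, 0, -0.4, 0, 0.525, 0, 0, 0, 0, -0.48, 0, 0.63, 0, 0, 0, 0, -0.56, 0, 0.735, 0, 0, 0, 0, -0.62, 0, 0.81, 0, 0, 0, 0, -0.65, 0, 0.85, 0, 0, 0, 0, -0.65, 0, 0.85, 0]
}}

```text
clock: 2.27
ee_pos: [0.5005, -0.1897, 0.2228]
ee_rot: [[0.292, 0.001, 0.957], [-0.957, 0.001, 0.292], [-0.001, -1.0, 0.001]]
contact_force: [-0.4, -0.1, -0.4]
finger_gap: 0.0004
```

```bash
python3 - <<'E'
from h import *
s=get_state(); print(s["clock"],s["ee_pos"],s["ee_rot"],s["contact_force"],s["finger_gap"])
im,d=save("side","side1.png"); cv2.imwrite("pics/c1.png",cv2.resize(im[150:400,230:480,::-1],(600,600)))
E
```

```text
2.2667 [ 0.50047762 -0.18967323  0.22276481] [[ 2.91608542e-01  6.37028050e-04  9.56537533e-01]
 [-9.56537517e-01  8.84907483e-04  2.91607948e-01]
 [-6.60684778e-04 -9.99999406e-01  8.67387810e-04]] [-0.35519685 -0.10180675 -0.40867786] 0.0003541445845182538
```

View pics/c1.png

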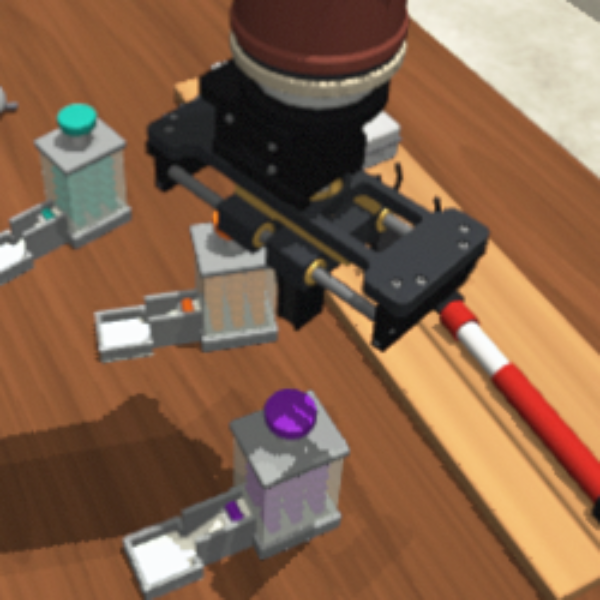

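Emit:
{"op": "carry_out", "data": {
  "commands": [0, 0, 0, 0, 0.05, 0, 0, 0, 0, 0, 0, 0.1, 0, 0, 0, 0, 0, 0, 0.15, 0, 0, 0, 0, 0, 0, 0.19, 0, 0, 0, 0, 0, 0, 0.22, 0, 0, 0, 0, 0, 0, 0.235, 0, 0, 0, 0, 0, 0, 0.235, 0, 0]
}}

```text
clock: 2.9
ee_pos: [0.4984, -0.1916, 0.1628]
ee_rot: [[0.288, -0.002, 0.958], [-0.958, 0.001, 0.288], [-0.001, -1.0, -0.001]]
contact_force: [-1.0, -0.0, 0.4]
finger_gap: 0.0004
```

```bash
python3 - <<'E'
from h import *
s=get_state(); print(s["clock"],s["ee_pos"],s["contact_force"])
K,D,R,t=cal("side")
print(cv2.projectPoints(np.array([[.5,-.19,.197]]),cv2.Rodrigues(R)[0],t,K,D)[0])
im,d=save("side","side2.png"); cv2.imwrite("pics/c2.png",cv2.resize(im[250:400,270:420,::-1],(600,600)))
E
```

```text
2.9 [ 0.49838862 -0.19159627  0.16281403] [-0.98531439 -0.04710607  0.35462229]
[[[353.07795925 291.16320073]]]
```

View pics/c2.png

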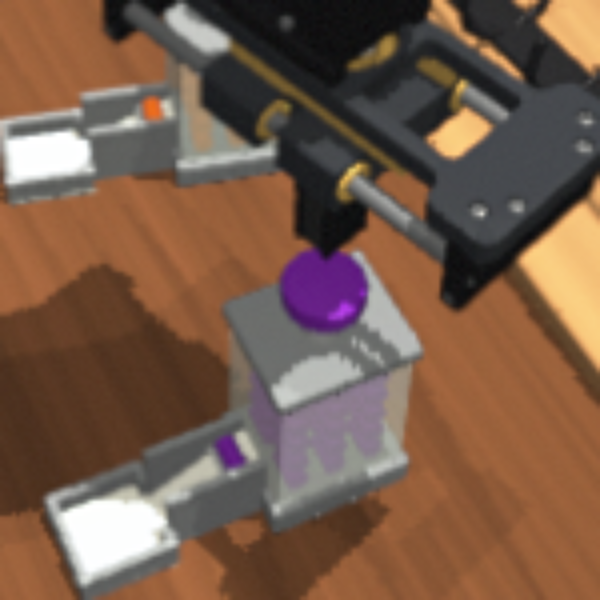

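Emit:
{"op": "carry_out", "data": {
  "commands": [0, 0, 0, 0, 0.01, 0, 0, 0, 0, 0, 0, 0.02, 0, 0, 0, 0, 0, 0, 0.03, 0, 0, 0, 0, 0, 0, 0.04, 0, 0, 0, 0, 0, 0, 0.048, 0, 0, 0, 0, 0, 0, 0.056, 0, 0, 0, 0, 0, 0, 0.064, 0, 0, 0, 0, 0, 0, 0.072, 0, 0, 0, 0, 0, 0, 0.08, 0, 0, 0, 0, 0, 0, 0.08, 0, 0]
}}

```text
clock: 3.78
ee_pos: [0.4988, -0.1915, 0.1435]
ee_rot: [[0.289, -0.001, 0.957], [-0.957, 0.0, 0.289], [-0.0, -1.0, -0.0]]
contact_force: [-0.1, 1.0, -0.3]
finger_gap: 0.0005
```

```bash
python3 - <<'E'
from h import *
for i in range(2):
    im,d=save("side","side3.png"); s=get_state(); print(s["clock"],s["ee_pos"],s["contact_force"])
cv2.imwrite("pics/c3.png",cv2.resize(im[250:400,270:420,::-1],(600,600)))
E
```

```text
3.8333 [ 0.49889916 -0.19155214  0.14376856] [-0.42384028  0.57499873 -0.00575042]
3.8833 [ 0.49897984 -0.19155313  0.14394409] [-0.76285694 -0.46505633  0.79713976]
```

View pics/c3.png

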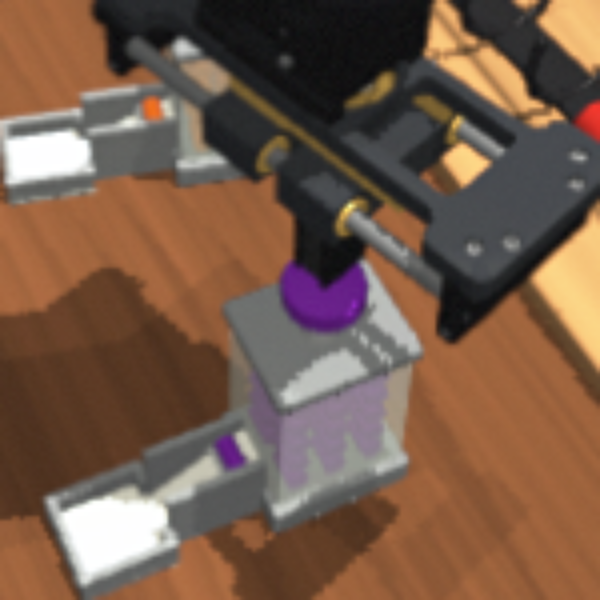

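```bash
python3 - <<'E'
from h import *
for n in ("side","scene"):
    im,d=save(n,n+"4.png")
    hsv=cv2.cvtColor(im,cv2.COLOR_RGB2HSV)
    P=cloud(n,hsv[...,2]<70,d)
    q=P[(np.hypot(P[:,0]-.5,P[:,1]+.19)<.03)&(P[:,2]>.11)&(P[:,2]<.19)]
    q=q[q[:,2].argsort()]; print(n,len(q)); print(q[:14].round(4).tolist())
    m=(hsv[...,0]>=135)&(hsv[...,0]<=150)&(hsv[...,1]>170)
    P=cloud(n,m,d); P=P[np.hypot(P[:,0]-.5,P[:,1]+.19)<.03]; P=P[P[:,2]>.1]
    print("plunger",len(P),np.percentile(P[:,2],[5,50,90,100]).round(4))
K,D,R,t=cal("side");s=get_state()
p=s["ee_pos"]+.025*np.array(s["ee_rot"])[:,1]
print("tip",p,cv2.projectPoints(np.array([p]),cv2.Rodrigues(R)[0],t,K,D)[0])
cv2.imwrite("pics/c4.png",cv2.resize(im[60:180,210:330,::-1],(600,600)))
E
```

```text
side 159
[[0.4904, -0.1953, 0.1432], [0.4907, -0.1979, 0.1436], [0.502, -0.2001, 0.1443], [0.4913, -0.2031, 0.1444], [0.4862, -0.19, 0.1445], [0.4857, -0.1877, 0.1446], [0.4971, -0.2024, 0.145], [0.4888, -0.1918, 0.1451], [0.4873, -0.1912, 0.1453], [0.4991, -0.2019, 0.1458], [0.5108, -0.1973, 0.1459], [0.5061, -0.1992, 0.1459], [0.4898, -0.1931, 0.146], [0.5036, -0.2002, 0.1461]]
plunger 242 [0.1241 0.1284 0.13   0.1461]
scene 193
[[0.5106, -0.188, 0.1455], [0.5098, -0.1851, 0.1464], [0.5115, -0.1794, 0.1467], [0.5102, -0.1772, 0.147], [0.5125, -0.1928, 0.1471], [0.5012, -0.1804, 0.1473], [0.5063, -0.1781, 0.1477], [0.5098, -0.1811, 0.148], [0.4929, -0.1825, 0.1483], [0.509, -0.1857, 0.1485], [0.4981, -0.1801, 0.1488], [0.5091, -0.1783, 0.1488], [0.5046, -0.1799, 0.1489], [0.4953, -0.1833, 0.149]]
plunger 101 [0.1255 0.1299 0.1311 0.147 ]
tip [ 0.49913522 -0.19160898  0.11913145] [[[351.06835709 323.33608291]]]
```

View pics/c4.png

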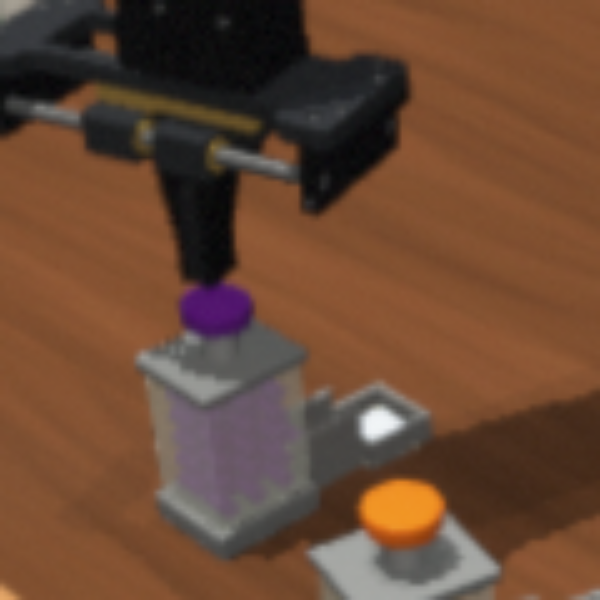

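The fingertips really stand at about z=0.145 (both cameras agree), about 25 mm higher than TCP + stated tip offset implies; the plunger is untouched at 0.130. I'll continue by measured height and force.

Emit:
{"op": "carry_out", "data": {
  "commands": [0, 0, 0, 0, 0.01, 0, 0, 0, 0, 0, 0, 0.02, 0, 0, 0, 0, 0, 0, 0.03, 0, 0, 0, 0, 0, 0, 0.04, 0, 0, 0, 0, 0, 0, 0.05, 0, 0, 0, 0, 0, 0, 0.06, 0, 0, 0, 0, 0, 0, 0.06, 0, 0]
}}

```text
clock: 4.57
ee_pos: [0.499, -0.1916, 0.1286]
ee_rot: [[0.289, -0.0, 0.957], [-0.957, 0.0, 0.289], [-0.0, -1.0, -0.0]]
contact_force: [-1.1, 0.3, 1.2]
finger_gap: 0.0005
```

Near first contact. Next 8 mm.

Emit:
{"op": "carry_out", "data": {
  "commands": [0, 0, 0, 0, 0.008, 0, 0, 0, 0, 0, 0, 0.016, 0, 0, 0, 0, 0, 0, 0.024, 0, 0, 0, 0, 0, 0, 0.032, 0, 0, 0, 0, 0, 0, 0.032, 0, 0]
}}

```text
clock: 4.98
ee_pos: [0.4991, -0.1916, 0.1208]
ee_rot: [[0.289, 0.0, 0.957], [-0.957, 0.0, 0.289], [-0.0, -1.0, 0.0]]
contact_force: [-0.8, 1.0, 3.5]
finger_gap: 0.0003
```

```bash
python3 - <<'E'
from h import *
im,d=save("side","side5.png"); s=get_state(); print(s["clock"],s["ee_pos"],s["contact_force"])
hsv=cv2.cvtColor(im,cv2.COLOR_RGB2HSV); m=(hsv[...,0]>=135)&(hsv[...,0]<=150)&(hsv[...,1]>170)
P=cloud("side",m,d); P=P[np.hypot(P[:,0]-.5,P[:,1]+.19)<.03]; P=P[P[:,2]>.1]
print(len(P),np.percentile(P[:,2],[5,50,90]).round(4))
E
```

```text
5.0333 [ 0.49907045 -0.19159618  0.12093428] [-0.06021274 -0.27323464  3.82372877]
163 [0.1133 0.1179 0.1201]
```

Emit:
{"op": "carry_out", "data": {
  "commands": [0, 0, 0, 0, 0.005, 0, 0, 0, 0, 0, 0, 0.01, 0, 0, 0, 0, 0, 0, 0.01, 0, 0, 0, 0, 0, 0, 0.01, 0, 0, 0, 0, 0, 0, 0.01, 0, 0, 0, 0, 0, 0, 0.01, 0, 0, 0, 0, 0, 0, 0.01, 0, 0, 0, 0, 0, 0, 0.01, 0, 0, 0, 0, 0, 0, 0.01, 0, 0, 0, 0, 0, 0, 0.01, 0, 0]
}}

```text
clock: 5.87
ee_pos: [0.4991, -0.1916, 0.1185]
ee_rot: [[0.289, 0.0, 0.957], [-0.957, 0.0, 0.289], [0.0, -1.0, 0.0]]
contact_force: [-1.0, 0.5, 3.9]
finger_gap: 0.0004
```

```bash
python3 - <<'E'
from h import *
im,d=save("side","side6.png"); s=get_state(); print(s["clock"],s["ee_pos"],s["contact_force"])
cv2.imwrite("pics/c6.png",cv2.resize(im[250:400,270:420,::-1],(600,600)))
E
```

```text
5.9167 [ 0.49907276 -0.19159712  0.11853036] [-0.86662891  0.54259903  4.19412685]
```

View pics/c6.png

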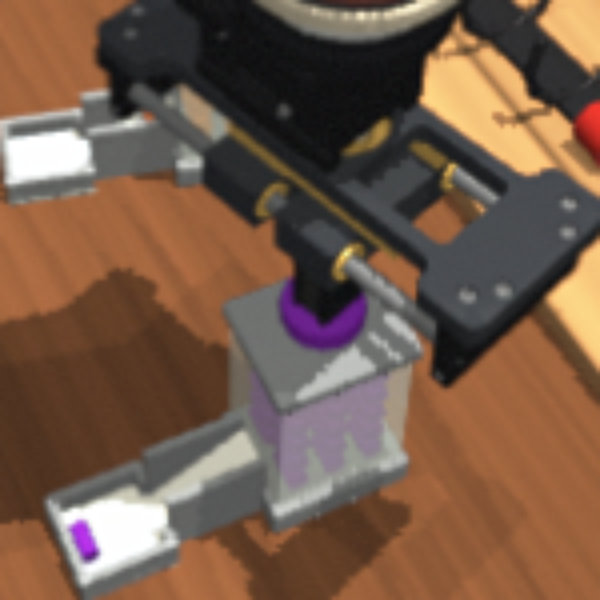

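The cap lies in the tray (crop 85,540) and the plunger is pressed. Now I withdraw slowly, straight up.

Emit:
{"op": "carry_out", "data": {
  "commands": [0, 0, 0, 0, -0.01, 0, 0, 0, 0, 0, 0, -0.02, 0, 0, 0, 0, 0, 0, -0.03, 0, 0, 0, 0, 0, 0, -0.04, 0, 0, 0, 0, 0, 0, -0.055, 0, 0, 0, 0, 0, 0, -0.1, 0, 0, 0, 0, 0, 0, -0.17, 0, 0, 0, 0, 0, 0, -0.26, 0, 0, 0, 0, 0, 0, -0.36, 0, 0, 0, 0, 0, 0, -0.4, 0, 0]
}}

```text
clock: 6.75
ee_pos: [0.5002, -0.1918, 0.2225]
ee_rot: [[0.289, 0.004, 0.957], [-0.957, -0.001, 0.289], [0.002, -1.0, 0.003]]
contact_force: [1.0, -0.5, 1.3]
finger_gap: 0.0004
```

Emit:
{"op": "carry_out", "data": {
  "commands": [0, 0, 0, 0, 0, 0, 0, 0, 0, 0, 0, 0, 0, 0, 0, 0, 0, 0, 0, 0, 0, 0, 0, 0, 0, 0, 0, 0]
}}

```text
clock: 7.08
ee_pos: [0.4983, -0.1914, 0.2171]
ee_rot: [[0.289, -0.002, 0.957], [-0.957, 0.001, 0.289], [-0.001, -1.0, -0.002]]
contact_force: [0.0, 0.3, -0.6]
finger_gap: 0.0006
```

```bash
python3 - <<'E'
from h import *
im,d=save("side","side7.png"); s=get_state(); print(s["clock"],s["ee_pos"],s["contact_force"],np.abs(s["dq"]).max())
hsv=cv2.cvtColor(im,cv2.COLOR_RGB2HSV); m=(hsv[...,0]>=135)&(hsv[...,0]<=150)&(hsv[...,1]>170)
P=cloud("side",m,d); Q=P[(np.hypot(P[:,0]-.5,P[:,1]+.19)<.03)&(P[:,2]>.1)]
print("plunger",len(Q),np.percentile(Q[:,2],[5,50,90]).round(4))
C=P[(P[:,0]<.44)&(P[:,0]>.36)&(abs(P[:,1]+.19)<.04)]; print("cap",len(C),C.mean(0).round(3))
cv2.imwrite("pics/c7.png",im[:,:,::-1])
E
```

```text
7.1333 [ 0.49836897 -0.19140779  0.21719342] [ 0.23048838 -0.23268476 -0.87812788] 0.004704523179578655
plunger 320 [0.125  0.1282 0.1296]
cap 27 [ 0.388 -0.19   0.012]
```

View pics/c7.png

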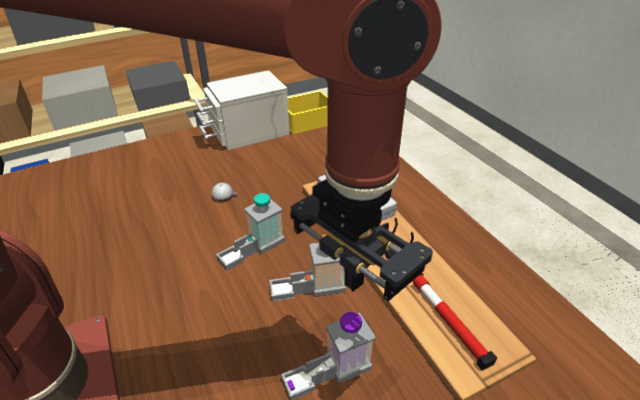

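The plunger is back up at (351,322), the purple cap is in its tray at (291,384), and the other dispensers still hold their caps. Handing in.

```bash
python3 -c "
from plant import *
print(finish_job())"
```

```text
the job is handed in; nothing more can be done
None
```

I pressed the purple plunger about 12 mm with the shut fingertips (about 4 N) and held it there. The purple cap rolled into its tray. I then let the plunger spring back and withdrew straight up, finishing at about 7.1 s on the robot's clock.

**Last checks:**
- **Plunger:** back at its rest height (median 0.128 m, the same as before pressing).
- **Cap:** measured at (0.388, -0.190, 0.012), inside the purple tray.
- **Robot:** the tool is about 9 cm above the plunger, with no contact force beyond noise.
- **Rest of the bench:** the teal and orange caps still wait on their ramps in the last picture. The bell and pump look unmoved. The gripper partly hides the orange plunger, the bottle cage and the case with the grip, so I could not check those fully, but the tool path stayed clear of them.

**What disagreed:**
- **Fingertip height:** with the jaws shut, both cameras put the fingertips near TCP height, not 25 mm ahead of it as stated. My first press therefore stopped about 14 mm above the plunger without touching it. I redid it using measured height and force.
- **Plunger position:** the two cameras differed by about 1 cm in the horizontal plane, so I used their average.

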